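# Start the bobbin winder

## Robot

A 6-joint arm with a two-finger parallel gripper is mounted at the origin on the work surface. World frame = base frame: x ahead of the robot, y to its left, z up, the work surface at z = 0. Lengths are in mm, angles in rad, forces in N, time in s.
With the tool pointing down it reaches from about 400 to 925 mm from the base axis. Payload 12.5 kg.
Tool frame: the origin (TCP) lies midway between the tips of the shut fingers; the grasp point (between the pads) lies 19 mm behind it; z points along the fingers, y is the line along which they close (so a half turn about z gives the same grasp; the last joint's range is limited). The gripper opens to 95 mm and grips with 3 to 60 N. Pads are 20 mm wide; open, the fingers measure 119 mm over their backs; the gripper's body (75 mm by 180 mm) begins 59 mm behind the grasp point.
Start: joints at [1.065, 0.491, 1.559, -0, 1.092, -0.106], TCP at [243.257, 575.737, 214.661] pointing down, gripper open.
Joint ranges: [-3.1, 3.1], [-0.84, 2.19], [0.05, 2.79], [-1.13, 4.28], [0.06, 2.93], [-2.69, 2.69]. Speed limits (rad/s): [2.22, 2.22, 2.79, 3.14, 3.14, 3.14].

## Interface

Orientations are given as [roll, pitch, yaw] about the fixed x, y, z axes, in that order (R = Rz(yaw) Ry(pitch) Rx(roll)).
In Python, from cell import env gives the robot as it stands.
- The arm moves only by the tool arm_command, never from a script. Its argument "targets" is a list of rows, each a list of 5 numbers: the shift along the tool's x, y, z in mm, then the turn about the tool's z in degrees, then the opening, from 0 (shut) to 1 (fully open). In form: [[tx, ty, tz, roll, fingers], ...]. A call has 1 to 5 rows; each row is the pose to reach, as a shift and turn from the pose commanded when the call began, along the tool's axes at that moment; what a row does not reach only later rows make up. A row lasts 1/10 s, in which the tool goes at most 50 mm and 8.59 degrees, less where a joint would pass 70% of its speed; a pose out of reach is approached as far as the arm can. A call with a gripper value outside its range is refused whole. The fingers move at their own pace and stop on an object; the grip force is fixed at half the most. Time passes only in rows, so rows that repeat a pose let the fingers close. It gives the time, the measured TCP pose, the force, the opening and the grip force at its end, in the units of the state.
- env.state(): the state, without advancing time (a new reading comes with each control period).
- env.read_camera(name): name is "scene" or "top" or "wrist"; returns a dict with "frame" (384x512x3 uint8, red, green, blue), "vertical_fov" (degrees; the focal length in pixels is half the picture's height over the tangent of half this angle, whatever the lens; pixels are square), "cx", "cy" (the principal point, pixels), "world_from_camera" (4x4, takes a point from camera to world coordinates); the wrist camera has in their place "hand_eye" (4x4, takes a point from camera to tool coordinates, whose origin is the TCP and whose axes are the flange's). Camera axes: x right, y down, z forward; pixel columns grow to the right and rows downward; lengths in mm; the calibration is good to about 2 mm. A picture is of the moment at which its call begins: read the wrist's pose just before it. There is no depth.
- env.job_done(): hands the job in; it is judged then, once.
The state is a dict: "t": time; "joints": joint angles; "qvel": joint speeds; "tau": joint torques, N m; "eef_pos": TCP position; "tcp_rot": TCP orientation; "ft_force": force on the tool from outside, world axes, zero at the start; "moment": the same for the moment, N m; "opening": opening from 0.0 (shut) to 1.0 (fully open); "grip_force": force on a finger pad.
Only numpy, scipy, OpenCV 4.12 (cv2) and the standard library are available. Lean on these libraries where they do the work, as an engineer would, in place of code of your own. Each camera call takes 0.05 s, during which the arm holds its last target. There are 200 camera calls.

## Task

Get the bobbin winder going, by pressing with the fingertips: first push the spool that sits raised on the winder's spindle down until it is fully home, then press the raised half of the rocker on the switch box all the way down to switch the power on, and then press the large round button fully down and let it come back up. Do not press the small round button, do not press the large one before the other two steps are done, pick nothing up, and leave the spare spool, the pin tin and the tape measure where they stand.

Things in the scene. Friction and masses are not known exactly. Their poses are not given: they have to be found in the camera images.
- winder: Bobbin winder, fixed: a green metal block 110 mm (x) x 150 mm (y) x 45 mm high with a flat top (deck). Origin: centre of its underside, on the table. The spindle stands upright at x 0, y +35 mm with a steel drive disc 36 mm across and 6 mm high round its foot. A steel stud 18 mm across and 10 mm high is on the deck at x -42, y -5 mm.
- spool (a joint): How far (m) the spool on the spindle has been pushed down. It starts between 0 and 0.003 and is fully home, resting on the drive disc, at 0.010. It moves straight down only, with about 2.5 N of friction, stays where it is left, and stops hard when home. Negative means pulled upwards, which is wrong.
- spool_top (a point): Centre of the flat top of the spool on the spindle, moving with it. The spool has white flanges 40 mm across, blue thread, and is 34 mm tall; its top is 95 mm above the table at joint value 0 and 85 mm when home. The spindle does not stick out of it.
- switch_box: Power switch box, fixed: grey box 100 mm (x) x 80 mm (y) x 50 mm high. Origin: centre of its underside, on the table. The off-white rocker on its top, in a black surround, is 30 mm wide (y) and has two wings, each 26 mm long, along -x and +x from its hinge, which runs along y, 56 mm above the table over the box's centre.
- rocker (a joint): Angle of the rocker (rad): 0 is off, 0.35 is fully on. At 0 the -x wing lies level and the +x wing slopes up at 0.35 rad; at 0.35 the +x wing is level, its top 63 mm above the table, and the -x wing stands up. Friction of about 0.035 Nm (about 2.5 N at the press point); it stays where it is left and stops hard at both ends.
- rocker_press (a point): Point to press: on the top face of the rocker's +x wing, middle of its width, 16 mm along the wing from the hinge; moves with the rocker. About 68 mm above the table when off, 63 mm when fully on.
- station: Push-button station, fixed: grey box 75 mm (x) x 130 mm (y) x 45 mm high. Origin: centre of its underside, on the table. Two round grey push buttons on its top, in dark round housings: the large one at y +28 mm, the small one at y -38 mm, both at x 0.
- start (a joint): Travel (m) of the large button: 0 up, 0.008 fully down. A spring brings it back up; fully down takes about 5 N.
- start_top (a point): Centre of the top of the large button, 38 mm across, 69 mm above the table when up; moves with it.
- stop (a joint): Travel (m) of the small button, which must not be pressed: 0 up, 0.005 fully down.
- stop_top (a point): Centre of the top of the small button, 18 mm across, 66 mm above the table when up; moves with it.
- spare_spool: Loose spare spool like the one on the spindle (40 mm across, 34 mm tall), standing on the winder's deck at about y -40 mm; leave it. Origin: centre of its underside.
- pin_tin: Loose round metal pin tin, 58 mm across, 36 mm high, standing on the table near the switch box, on its +x side; leave it. Origin: centre of its underside.
- tape_case: Loose white tape-measure case, 50 x 50 x 24 mm, lying on the table near the station, on its +x side; leave it. Origin: centre of its underside.
There are look-alikes about, which are no part of the job. What is shaped like the switch_box but orange is not meant.

How it is judged (in metres and radians):
On the way, in this order (a step that is already met when the one before it is completed fails the run):
1. the spool on the spindle is pushed fully home (value of joint spool above 0.0085 m), for 0.1 s.
2. the rocker is pressed over to on (value of joint rocker above 0.29 rad), for 0.1 s.
3. the large button is pressed fully down (value of joint start above 0.006 m), for 0.05 s.
At the end, for the whole second after the job is handed in: The spool is home (joint above 0.0085 m), the rocker is on (above 0.29 rad), both buttons are up again (below 0.0015 m), and the spare spool, pin tin and tape measure are within 15 mm of where they started (value of joint spool above 0.0085 m and value of joint rocker above 0.29 rad and value of joint each of start, stop below 0.0015 m and distance of each of spare_spool, pin_tin, tape_case from where it was at the start of the episode below 0.015 m); the robot touches nothing.
It fails at once if the small button is pressed (more than 2.5 mm) (value of joint stop above 0.0025 m).
It fails at once if the large button is pressed (more than 4 mm) before the spool is home and the power is on (value of joint start above 0.004 m and not (value of joint spool above 0.0085 m and value of joint rocker above 0.29 rad)).
It fails at once if the spool on the spindle is pulled up (value of joint spool below -0.004 m).
It fails at once if the spare spool, pin tin or tape measure is moved or lifted by more than 15 mm (not (distance of each of spare_spool, pin_tin, tape_case from where it was at the start of the episode below 0.015 m)).
It also fails if it takes over 53 s, if anything falls off the work surface, if the arm or the gripper's body presses on something with over 40 N, if the wrist force passes 120 N, or if a joint passes its speed limit or range.

## Working session

There is one attempt and no reset: what is moved stays moved. The work goes in short steps, Python scripts to look and compute and a tool call to move; the robot and the scene stay as the last step left them, time stands still between calls to the robot, and variables do not carry over. Pictures are saved under pics/ and viewed, at most 10 in all, crops included, and the job is handed in when it is done.

Besides the shell and the picture viewer there is one more tool, called after ">>>" as a command line: name --pt "numbers of a row" for each row, then --argument value for the rest. arm_command: Moves the arm, as the interface text tells. Its arguments: {"type":"object","properties":{"targets":{"type":"array","items":{"type":"array","items":{"type":"number"}}}},"required":["targets"]}

```bash
mkdir -p pics
cat > h.py <<'E'
import numpy as np,cv2
from cell import env
def K(c):
    h=c["frame"].shape[0]; return h/2/np.tan(np.radians(c["vertical_fov"])/2)
def onplane(c,u,v,z):
    T=np.array(c["world_from_camera"]);d=T[:3,:3]@np.array([(u-c["cx"])/K(c),(v-c["cy"])/K(c),1.])
    o=T[:3,3];return o+d*(z-o[2])/d[2]
def proj(c,p):
    T=np.linalg.inv(np.array(c["world_from_camera"]));q=T[:3,:3]@p+T[:3,3]
    return c["cx"]+K(c)*q[0]/q[2],c["cy"]+K(c)*q[1]/q[2]
E
python3 - <<'E'
from h import *
import pickle
for n in("top","scene"):
    c=env.read_camera(n);pickle.dump(c,open(n+".pkl","wb"))
    print(n,K(c),c["cx"],c["cy"],np.round(c["world_from_camera"],3).tolist())
    cv2.imwrite(f"pics/{n}0.png",cv2.resize(c["frame"][:,:,::-1],(800,600),interpolation=cv2.INTER_CUBIC))
s=env.state();print(s)
E
```

```text
top 472.267785581867 262.061234877626 189.11268046260423 [[0.025, -0.994, 0.11, 503.157], [-1.0, -0.025, 0.001, -14.607], [0.002, -0.11, -0.994, 1123.209], [0.0, 0.0, 0.0, 1.0]]
scene 463.1582491444318 252.93609327104875 187.66757408736441 [[-0.737, 0.507, -0.448, 1146.367], [0.676, 0.532, -0.51, 581.032], [-0.02, -0.678, -0.735, 952.58], [0.0, 0.0, 0.0, 1.0]]
{'t': 0.1, 'joints': array([ 1.06540003e+00,  4.91496164e-01,  1.55938969e+00, -1.52131389e-05,
        1.09170781e+00, -1.05583381e-01]), 'qvel': array([ 0.00055084,  0.00054721, -0.00293513, -0.00032394, -0.00012671,
        0.00127789]), 'tau': array([ 3.75669697e-03, -6.13628840e+01, -2.58609170e+01,  6.94694789e-02,
        4.69708128e-02, -6.87254328e-05]), 'eef_pos': array([243.14556056, 575.52833935, 214.12171438]), 'tcp_rot': array([-3.14059579e+00, -9.20761084e-05,  2.74178671e+00]), 'ft_force': array([0.54824808, 0.16263864, 0.18037898]), 'moment': array([ 0.01261451,  0.04566038, -0.02441755]), 'grip_force': 0.0, 'opening': 1.0008062383042169}
```

View pics/top0.png

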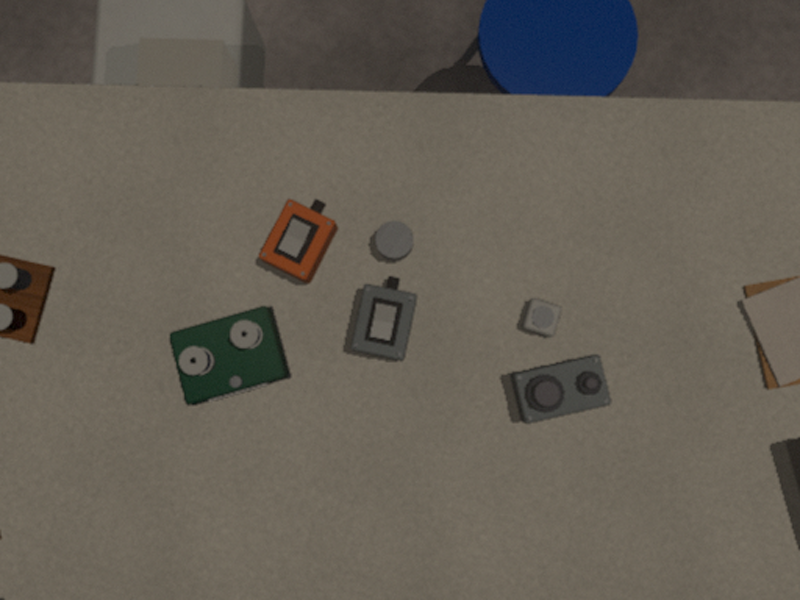

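View pics/scene0.png

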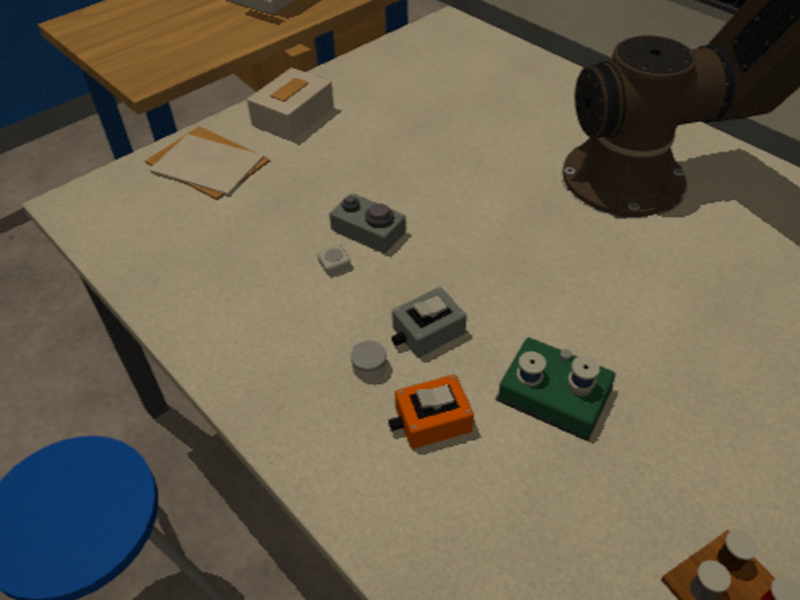

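The top view (800x600 pixels) shows these candidates:
- **Spools:** left at (195,360), right at (245,334) on the green winder, and the look-alikes on the wooden tray at (5,275). The stud at (236,381) marks the winder's -x side, so +y is to the left. The spindle spool is the left one, and it also looks taller in the scene view at (585,372).
- **Switch boxes:** grey at (383,322), orange at (298,240). I choose the grey one.
- **Buttons:** large at (545,393), small at (590,383).

I'll check these choices in one close crop.

Run:
```python
from h import *
import pickle
S=pickle.load(open("scene.pkl","rb"));T=pickle.load(open("top.pkl","rb"))
def crop(c,x,y,w,h): return cv2.resize(c["frame"][y:y+h,x:x+w,::-1],(400,300),interpolation=cv2.INTER_CUBIC)
a=np.hstack([crop(S,316,212,80,60),crop(S,240,180,80,60)])
b=np.hstack([crop(T,106,192,80,60),crop(T,205,172,80,60)])
im=np.clip(np.vstack([a,b])*1.8,0,255).astype(np.uint8);cv2.imwrite("pics/crops.png",im)
hsv=cv2.cvtColor(T["frame"],cv2.COLOR_RGB2HSV);g=cv2.cvtColor(T["frame"],cv2.COLOR_RGB2GRAY)
# colours at sample points in native px
for n,(u,v) in dict(green=(145,205),sp1=(120,230),sp2=(160,214),box=(232,222),rock=(245,207),station=(361,242),big=(349,251),small=(378,245),table=(300,150)).items(): print(n,T["frame"][v,u],hsv[v,u])
```

```text
green [37 53 40] [66 77 53]
sp1 [105 102  91] [ 24  34 105]
sp2 [106 102  93] [ 21  31 106]
box [72 73 68] [36 17 73]
rock [107 103  94] [ 21  31 107]
station [72 73 69] [38 14 73]
big [69 65 63] [10 22 69]
small [68 63 62] [ 5 23 68]
table [112 104  92] [ 18  46 112]
```

View pics/crops.png

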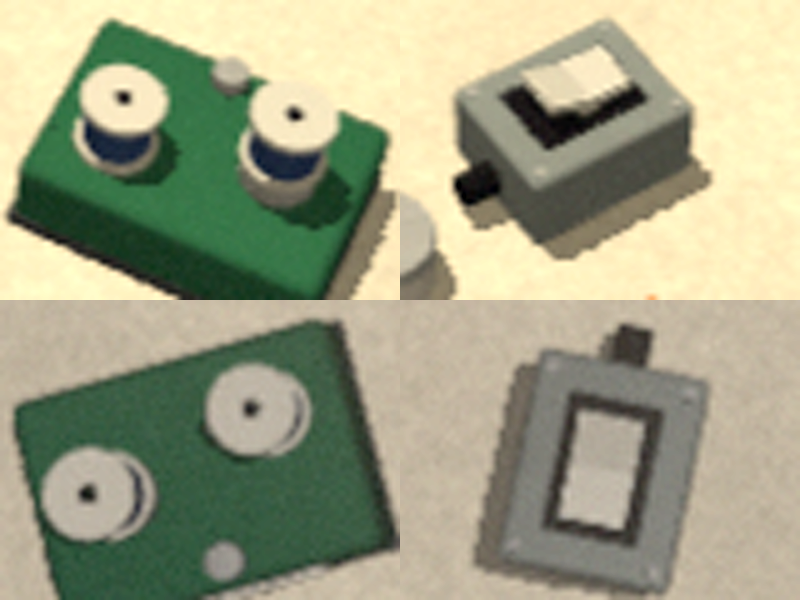

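The crop confirms the choices. The spindle spool (scene crop (295,114), top crop (88,494)) stands raised on its steel disc, while the spare sits on the deck. The grey box's raised rocker wing is on the cable side, which is +x towards the tin.

Run:
```python
from h import *
import pickle
S=pickle.load(open("scene.pkl","rb"));T=pickle.load(open("top.pkl","rb"))
def tri(pt,ps):
    A=[];b=[]
    for c,(u,v) in((T,pt),(S,ps)):
        o=np.array(c["world_from_camera"])[:3,3];d=onplane(c,u,v,0)-o;d/=np.linalg.norm(d);P=np.eye(3)-np.outer(d,d);A.append(P);b.append(P@o)
    return np.linalg.lstsq(np.vstack(A),np.hstack(b),rcond=None)[0]
pt=(123.6,230.8);ps=(375,234.8)
print("spool tri",tri(pt,ps).round(1),onplane(T,*pt,94).round(1),onplane(S,*ps,94).round(1))
# spare
print("spare tri",tri((106+251/5,192+108/5),(316+124/5,212+97/5)).round(1))
def rect(name,win,z):
    hsv=cv2.cvtColor(cv2.GaussianBlur(T["frame"],(3,3),0),cv2.COLOR_RGB2HSV)
    x,y,w,h=win;m=((hsv[...,1]<30)&(hsv[...,2]<92)).astype(np.uint8)
    k=np.zeros_like(m);k[y:y+h,x:x+w]=m[y:y+h,x:x+w];k=cv2.morphologyEx(k,cv2.MORPH_OPEN,np.ones((5,5)))
    cs=max(cv2.findContours(k,cv2.RETR_EXTERNAL,2)[0],key=cv2.contourArea)
    p=np.array([onplane(T,u,v,z)[:2] for u,v in cs[:,0]],np.float32)
    r=cv2.minAreaRect(p);print(name,"ctr",r[0],"size",r[1],"ang",r[2],"corners",cv2.boxPoints(r).round(0).tolist())
rect("box",(218,170,55,70),50);rect("station",(320,215,80,65),45)
c=[onplane(T,205+(u-400)/5,172+(v-300)/5,50)[:2] for u,v in((541,352),(708,380),(668,592),(502,565))]
print(np.round(c,1).tolist(),np.mean(c,0))
print("hinge",onplane(T,246.2,205.4,60))
crop=lambda c,x,y:cv2.resize(c["frame"][y:y+60,x:x+80,::-1],(400,300),interpolation=cv2.INTER_CUBIC)
cv2.imwrite("pics/st.png",np.clip(np.hstack([crop(T,320,218),crop(S,200,115)])*2.,0,255).astype(np.uint8))
```

```text
spool tri [518.6 285.4  91.8] [518.8 284.5  94. ] [520.1 286.3  94. ]
spare tri [558.5 219.5  77.8]
box ctr (583.577392578125, 23.778379440307617) size (78.29334259033203, 99.3783187866211) ang 79.35089111328125 corners [[528.0, -6.0], [625.0, -24.0], [640.0, 53.0], [542.0, 71.0]]
station ctr (492.93548583984375, -236.50747680664062) size (73.58223724365234, 128.88690185546875) ang 13.963438034057617 corners [[442.0, -183.0], [473.0, -308.0], [544.0, -290.0], [513.0, -165.0]]
[[635.9, 52.9], [624.9, -23.9], [527.9, -8.1], [538.2, 67.5]] [581.72992695  22.09190603]
hinge [583.14147909  21.26917685  60.        ]
```

View pics/st.png

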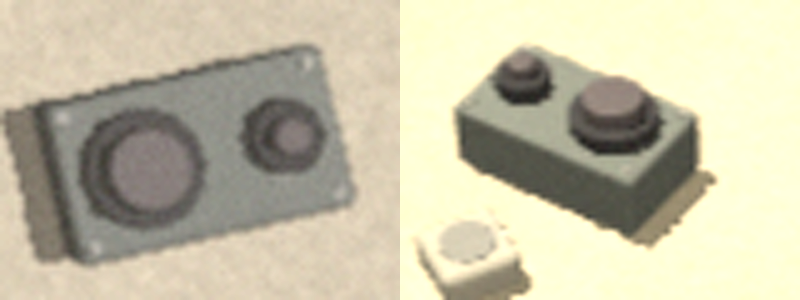

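```bash
cat >> h.py <<'E'
def shift(p,yaw=None):
    from scipy.spatial.transform import Rotation as R
    s=env.state();r=R.from_euler("xyz",s["tcp_rot"])
    print("t",round(s["t"],2),"eef",s["eef_pos"].round(1),"rpy",s["tcp_rot"].round(3),"F",s["ft_force"].round(1),"open",round(s["opening"],2))
    print("tool shift",(r.inv().apply(np.array(p)-s["eef_pos"])).round(1), "tool turn deg" , None if yaw is None else round(-((yaw-np.degrees(s["tcp_rot"][2])+90)%180-90),1))
E
python3 - <<'E'
from h import *
import pickle
S=pickle.load(open("scene.pkl","rb"));T=pickle.load(open("top.pkl","rb"))
print("start",onplane(T,350.4,251.6,69),onplane(S,243,134.6,69))
shift([519.3,285.3,140])
E
```

```text
start [ 485.69034705 -212.57183156   69.        ] [ 487.17131439 -206.868918     69.        ]
t 0.1 eef [243.1 575.5 214.1] rpy [-3.141 -0.     2.742] F [0.5 0.2 0.2] open 1.0
tool shift [-367.4 -159.8   74.2] tool turn deg None
```

The large button's three estimates agree at about (486.5, -209.5). The spool top triangulates to z = 92, which is plausible, and the spare to 78, where 79 is expected. I'll move above the spool now.

>>> arm_command --pt "-45 -20 0 0 0" --pt "-90 -40 0 0 0" --pt "-135 -60 0 0 0" --pt "-180 -80 0 0 0" --pt "-225 -100 0 0 0"

```text
t: 0.6
eef_pos: [412.5, 394.4, 214.5]
tcp_rot: [-3.141, -0.0, 2.742]
ft_force: [0.5, 0.7, -0.1]
opening: 0.636
grip_force: 0.0
```

>>> arm_command --pt "-45 -20 0 0 0" --pt "-90 -40 20 0 0" --pt "-142 -60 50 0 0" --pt "-142 -60 74 0 0" --pt "-142 -60 74 0 0"

```text
t: 1.1
eef_pos: [518.8, 283.1, 136.9]
tcp_rot: [-3.137, -0.004, 2.739]
ft_force: [-0.3, -0.7, 0.3]
opening: 0.218
grip_force: 0.0
```

Run:
```python
from h import *
shift([519.3,285.3,84])
```

```text
t 1.1 eef [518.8 283.1 136.9] rpy [-3.137 -0.004  2.739] F [-0.3 -0.7  0.3] open 0.22
tool shift [ 0.2  2.5 52.9] tool turn deg None
```

>>> arm_command --pt "0 0 0 0 0" --pt "0 0 0 0 0" --pt "0 0 10 0 0" --pt "0 0 20 0 0" --pt "0 0 30 0 0"

```text
t: 1.6
eef_pos: [518.7, 286.0, 110.1]
tcp_rot: [3.141, 0.0, 2.743]
ft_force: [0.0, -0.5, 0.5]
opening: 0.003
grip_force: 0.0
```

>>> arm_command --pt "0 0 3 0 0" --pt "0 0 6 0 0" --pt "0 0 9 0 0" --pt "0 0 12 0 0" --pt "0 0 15 0 0"

```text
t: 2.1
eef_pos: [519.1, 285.5, 95.6]
tcp_rot: [3.141, 0.0, 2.742]
ft_force: [0.2, -0.2, -0.4]
opening: 0.006
grip_force: 0.0
```

>>> arm_command --pt "0 0 2 0 0" --pt "0 0 4 0 0" --pt "0 0 6 0 0" --pt "0 0 8 0 0" --pt "0 0 9 0 0"

```text
t: 2.6
eef_pos: [519.0, 285.5, 86.5]
tcp_rot: [3.142, 0.0, 2.742]
ft_force: [0.5, 0.1, 1.8]
opening: 0.004
grip_force: 1.1
```

>>> arm_command --pt "0 0 1 0 0" --pt "0 0 2 0 0" --pt "0 0 2 0 0" --pt "0 0 2 0 0"

```text
t: 3.0
eef_pos: [519.1, 285.5, 85.3]
tcp_rot: [3.141, 0.0, 2.742]
ft_force: [-2.1, -1.5, 7.5]
opening: 0.004
grip_force: 4.2
```

Force rises above friction at z = 85.3, so the spool is reaching its stop. I'll press slightly more to confirm.

>>> arm_command --pt "0 0 1 0 0" --pt "0 0 1 0 0" --pt "0 0 1 0 0"

```text
t: 3.3
eef_pos: [519.2, 285.6, 85.2]
tcp_rot: [3.141, 0.001, 2.742]
ft_force: [-5.1, -3.2, 17.9]
opening: 0.008
grip_force: 8.9
```

>>> arm_command --pt "0 0 -15 0 0" --pt "0 0 -30 0 0" --pt "0 0 -50 0 0" --pt "0 0 -50 0 0"

```text
t: 3.7
eef_pos: [520.0, 286.0, 135.6]
tcp_rot: [3.139, 0.003, 2.742]
ft_force: [-0.8, 0.1, -0.6]
opening: 0.005
grip_force: 0.0
```

Run:
```python
from h import *
shift([599.3,20,134],-9.7)
```

```text
t 3.7 eef [520.  286.  135.6] rpy [3.139e+00 3.000e-03 2.742e+00] F [-0.8  0.1 -0.6] open 0.0
tool shift [-176.6 -214.1    1.5] tool turn deg -13.2
```

The hard stop at 85.2 mm with 18 N means the spool is home. Next is the rocker.

>>> arm_command --pt "-35 -42 0 -3 0" --pt "-70 -84 0 -6 0" --pt "-105 -126 0 -9 0" --pt "-140 -168 0 -13 0" --pt "-176 -213 0 -13 0"

```text
t: 4.2
eef_pos: [591.1, 44.1, 132.7]
tcp_rot: [3.142, -0.001, 2.971]
ft_force: [-0.0, 0.8, 0.3]
opening: 0.002
grip_force: 0.0
```

Run:
```python
from h import *
shift([599.5,20,75],-9.7)
c=env.read_camera("wrist")
cv2.imwrite("pics/w1.png",np.clip(cv2.resize(c["frame"][:,:,::-1],(800,600))*1.6,0,255).astype(np.uint8))
print(K(c),c["cx"],c["cy"],np.round(c["hand_eye"],3).tolist())
shift([599.5,20,75],-9.7)
```

```text
t 4.2 eef [591.1  44.1 132.7] rpy [ 3.142e+00 -1.000e-03  2.971e+00] F [-0.   0.8  0.3] open 0.0
tool shift [-12.4 -22.4  57.6] tool turn deg -0.1
341.5021017117185 258.17247725605046 198.98374016014392 [[0.0, -0.964, -0.266, 74.047], [1.0, 0.0, -0.0, 0.353], [0.0, -0.266, 0.964, -169.54], [0.0, 0.0, 0.0, 1.0]]
t 4.25 eef [593.1  38.  132.6] rpy [-3.140e+00  1.000e-03  2.966e+00] F [ 1.8 -5.6 -0.2] open 0.01
tool shift [ -9.3 -16.5  57.6] tool turn deg -0.4
```

View pics/w1.png

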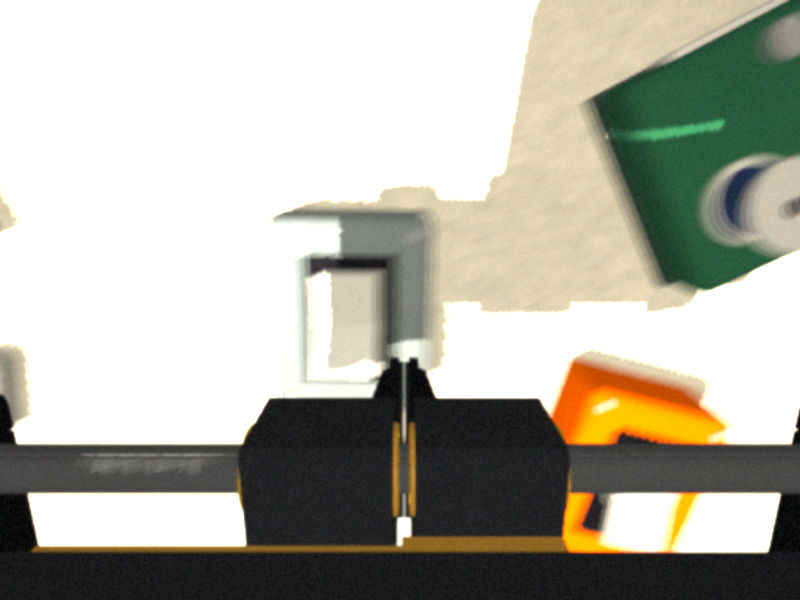

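The wrist picture shows the grey box at (360,300) while the arm was still moving; edges are aligned with the tool. I'll settle and check again lower down.

>>> arm_command --pt "0 0 0 0 0" --pt "0 0 0 0 0" --pt "0 0 20 0 0" --pt "0 0 40 0 0" --pt "0 0 40 0 0"

```text
t: 4.75
eef_pos: [589.3, 47.8, 91.4]
tcp_rot: [-3.141, -0.004, 2.971]
ft_force: [-1.0, 0.7, -0.1]
opening: 0.006
grip_force: 0.0
```

Run:
```python
from h import *
shift([599.5,20,75],-9.7)
c=env.read_camera("wrist")
cv2.imwrite("pics/w2.png",cv2.resize(c["frame"][:,:,::-1],(800,600)))
```

```text
t 4.75 eef [589.3  47.8  91.4] rpy [-3.141 -0.004  2.971] F [-1.   0.7 -0.1] open 0.01
tool shift [-14.8 -25.6  16.3] tool turn deg -0.1
```

View pics/w2.png

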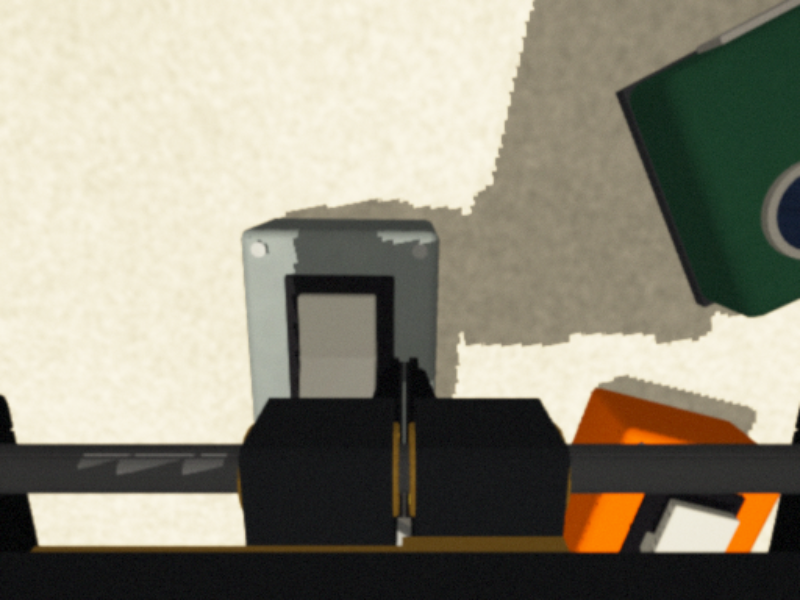

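The settled view has the box centreline at column 340 and the hinge boundary at row 356. That puts the hinge at tool (about 0, -26), within 3 mm of the world estimate. I'll press at tool x = -17.

>>> arm_command --pt "-8 -13 0 0 0" --pt "-17 -26 0 0 0" --pt "-17 -26 0 0 0" --pt "-17 -26 6 0 0" --pt "-17 -26 12 0 0"

```text
t: 5.3
eef_pos: [603.2, 17.5, 81.4]
tcp_rot: [3.141, 0.0, 2.968]
ft_force: [-0.9, 0.4, 0.4]
opening: 0.006
grip_force: 0.0
```

>>> arm_command --pt "0 0 3 0 0" --pt "0 0 6 0 0" --pt "0 0 9 0 0" --pt "0 0 12 0 0" --pt "0 0 14 0 0"

```text
t: 5.8
eef_pos: [604.1, 17.5, 67.9]
tcp_rot: [3.141, 0.002, 2.969]
ft_force: [2.2, -0.6, 2.4]
opening: 0.009
grip_force: 1.5
```

>>> arm_command --pt "0 0 1 0 0" --pt "0 0 2 0 0" --pt "0 0 3 0 0" --pt "0 0 3 0 0"

```text
t: 6.2
eef_pos: [603.1, 17.6, 64.5]
tcp_rot: [3.142, -0.0, 2.969]
ft_force: [0.0, 0.1, 1.5]
opening: 0.003
grip_force: 0.7
```

>>> arm_command --pt "0 0 1 0 0" --pt "0 0 2 0 0" --pt "0 0 3 0 0" --pt "0 0 3 0 0" --pt "0 0 3 0 0"

```text
t: 6.7
eef_pos: [603.4, 17.6, 63.0]
tcp_rot: [3.141, 0.001, 2.969]
ft_force: [-2.9, -0.7, 17.3]
opening: 0.004
grip_force: 8.7
```

Hard stop at 63.0 mm with 17 N, exactly the fully-on height. I'll lift off and take one top and one scene picture to check the rocker and spool.

>>> arm_command --pt "0 0 -15 0 0" --pt "0 0 -40 0 0" --pt "0 0 -75 0 0" --pt "0 0 -75 0 0"

```text
t: 7.1
eef_pos: [604.4, 17.6, 140.2]
tcp_rot: [3.141, 0.005, 2.969]
ft_force: [0.4, 0.4, 0.8]
opening: 0.007
grip_force: 0.0
```

Run:
```python
from h import *
shift([486.5,-209.5,120])
```

```text
t 7.1 eef [604.4  17.6 140.2] rpy [3.141 0.005 2.969] F [0.4 0.4 0.8] open 0.01
tool shift [  77.2 -244.    19.7] tool turn deg None
```

>>> arm_command --pt "14 -44 0 0 0" --pt "28 -88 0 0 0" --pt "42 -132 0 0 0" --pt "56 -176 0 0 0" --pt "70 -220 0 0 0"

```text
t: 7.6
eef_pos: [494.8, -188.1, 135.9]
tcp_rot: [3.141, -0.002, 2.969]
ft_force: [1.1, -1.5, 0.8]
opening: 0.002
grip_force: 0.0
```

>>> arm_command --pt "0 0 0 0 0" --pt "0 0 0 0 0" --pt "0 0 10 0 0" --pt "0 0 20 0 0" --pt "0 0 20 0 0"

```text
t: 8.1
eef_pos: [496.1, -185.8, 114.7]
tcp_rot: [3.141, -0.003, 2.97]
ft_force: [0.7, -0.7, -1.1]
opening: 0.005
grip_force: 0.0
```

Run:
```python
from h import *
shift([486.5,-209.5,75])
c=env.read_camera("scene")
crop=lambda x,y:cv2.resize(c["frame"][y:y+60,x:x+80,::-1],(400,300),interpolation=cv2.INTER_CUBIC)
cv2.imwrite("pics/s2.png",np.clip(np.hstack([crop(316,212),crop(240,180)])*1.8,0,255).astype(np.uint8))
```

```text
t 8.1 eef [ 496.1 -185.8  114.7] rpy [ 3.141e+00 -3.000e-03  2.970e+00] F [ 0.7 -0.7 -1.1] open 0.0
tool shift [  5.3 -25.1  39.7] tool turn deg None
```

View pics/s2.png

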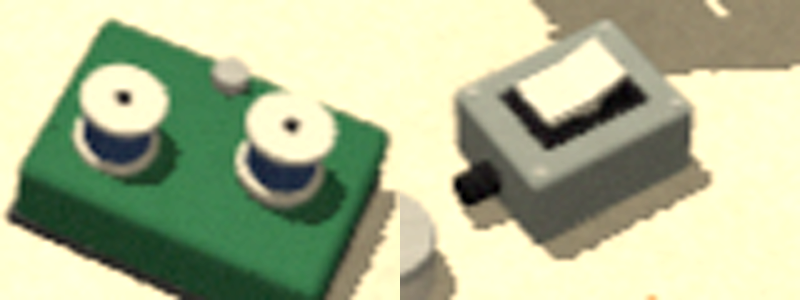

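The spindle spool is down, with its hole moved from row 114 to 126 in the crop. The rocker's cable-side wing has gone down and the other wing (crop (600,65)) stands up. The spare hasn't moved. Now the large button.

>>> arm_command --pt "3 -13 0 0 0" --pt "5 -25 0 0 0" --pt "5 -25 12 0 0" --pt "5 -25 26 0 0" --pt "5 -25 40 0 0"

```text
t: 8.65
eef_pos: [487.0, -211.3, 75.7]
tcp_rot: [3.142, 0.0, 2.968]
ft_force: [0.0, -0.3, -0.5]
opening: 0.011
grip_force: 0.0
```

>>> arm_command --pt "0 0 3 0 0" --pt "0 0 6 0 0" --pt "0 0 9 0 0" --pt "0 0 12 0 0" --pt "0 0 14 0 0"

```text
t: 9.15
eef_pos: [487.3, -211.0, 62.8]
tcp_rot: [-3.141, 0.0, 2.969]
ft_force: [-0.7, -1.3, 4.6]
opening: 0.006
grip_force: 2.1
```

>>> arm_command --pt "0 0 1 0 0" --pt "0 0 2 0 0" --pt "0 0 2 0 0" --pt "0 0 2 0 0"

```text
t: 9.55
eef_pos: [487.3, -211.0, 61.2]
tcp_rot: [-3.141, 0.001, 2.969]
ft_force: [-2.4, -0.1, 10.0]
opening: 0.004
grip_force: 4.8
```

The button bottomed at 61.2 mm (61 expected) with 10 N. Releasing.

>>> arm_command --pt "0 0 -10 0 0" --pt "0 0 -30 0 0" --pt "0 0 -70 0 0" --pt "0 0 -90 0 0" --pt "0 0 -90 0 0"

```text
t: 10.05
eef_pos: [488.3, -211.3, 153.6]
tcp_rot: [-3.14, 0.005, 2.969]
ft_force: [-0.2, 0.1, 0.0]
opening: 0.006
grip_force: 0.0
```

>>> arm_command --pt "0 0 0 0 0" --pt "0 0 0 0 0" --pt "0 0 0 0 0"

```text
t: 10.35
eef_pos: [486.9, -210.7, 149.6]
tcp_rot: [3.141, -0.002, 2.969]
ft_force: [0.7, 0.2, 0.5]
opening: 0.004
grip_force: 0.0
```

Run:
```python
from h import *
shift([486.5,-209.5,75])
print(env.job_done())
```

```text
t 10.35 eef [ 486.9 -210.7  149.6] rpy [ 3.141e+00 -2.000e-03  2.969e+00] F [0.7 0.2 0.5] open 0.0
tool shift [ 0.4  1.  74.6] tool turn deg None
the job is handed in; nothing more can be done
None
```

I pushed the spool home, switched the rocker on, then pressed and released the large button, and handed the job in at about 10.4 s; each press met its hard stop at the expected height, but no verdict came back.

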